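Stand the welder's spare electrode bars in the tube rack

ROBOT

A 6-joint arm with a two-finger parallel gripper is mounted at the origin on the work surface. World frame = base frame: x ahead of the robot, y to its left, z up, the work surface at z = 0. Lengths are in m, angles in rad, forces in N, time in s.
With the tool pointing down it reaches from about 0.375 to 0.9 m from the base axis. Payload 3.1 kg.
Tool frame: the origin (TCP) lies at the very end of the fingers, on their centre line; the grasp point (between the pads) lies 19 mm behind it; z points along the fingers, y is the line along which they close (so a half turn about z gives the same grasp; the last joint's range is limited). The gripper opens to 85 mm and grips with 20 to 120 N. Pads are 22 mm wide; open, the fingers measure 114 mm over their backs; the gripper's body (76 mm by 85 mm) begins 54 mm behind the grasp point. The pads swing forward as they close: fully open they stand 13 mm farther back than shut.
Start: joints at [0.973, 0.527, 1.433, -0, 1.181, -0.178], TCP at [0.255, 0.571, 0.231] pointing down, gripper open.
Joint ranges: [-3.08, 3.08], [-0.75, 2.2], [0.22, 2.44], [-1.43, 4.57], [0, 2.65], [-2.85, 2.85]. Speed limits (rad/s): [2.79, 2.79, 3.14, 3.14, 3.14, 3.14].

INTERFACE

Orientations are given as a unit quaternion [x, y, z, w].
In Python, from station import manip, vision gives the robot as it stands.
- The arm moves only by the tool drive_tool, never from a script. Its argument "deltas" is a list that holds one entry, the list of rows, each a list of 4 numbers: the shift along the tool's x, y, z in mm, then the turn about the tool's z in rad. A call has 1 to 5 rows; each row is the pose to reach, as a shift and turn from the pose commanded when the call began, along the tool's axes at that moment; what a row does not reach only later rows make up. A row lasts 1/12 s, in which the tool goes at most 41.7 mm and 7.16 degrees, less where a joint would pass 70% of its speed; a pose out of reach is approached as far as the arm can. A call with a gripper value outside its range is refused whole. "jaw" is the finger opening in mm, from 0 to 85.4, set as the call begins (left out, the last holds). The fingers move at their own pace and stop on an object; "force" is the grip in N (left out, the last holds). Time passes only in rows, so rows that repeat a pose let the fingers close. It gives the time, the measured TCP pose, the force, the opening and the grip force at its end, in the units of the state.
- manip.sense(): the state, without advancing time (a new reading comes with each control period).
- vision.snapshot(name): name is "scene" or "top" or "wrist"; returns the picture (480x640x3 uint8, red, green, blue); there is no depth.
- vision.camera_model(name): a dict with "camera_matrix" (3x3 intrinsics, pixels), "D" ([k1, k2, p1, p2, k3] as OpenCV has them; the pictures are not rectified), "rvec" (rotation vector, rad) and "tvec" (3), from world to camera coordinates, as OpenCV has them. Camera axes: x right, y down, z forward; pixel columns grow to the right and rows downward; lengths in m; the calibration is good to about 2 mm. A picture is of the moment at which its call begins: read the wrist's pose just before it. camera_model takes no time and is no camera call; for the wrist camera it gives the pose at the moment of the call.
- manip.sign_off(): hands the job in; it is judged then, once.
The state is a dict: "t": time; "q": joint angles; "qd": joint speeds; "tau": joint torques, N m; "tcp_pos": TCP position; "tool_rot": TCP orientation; "force": force on the tool from outside, world axes, zero at the start; "ft_torque": the same for the moment, N m; "finger_gap": opening from 0.0 (shut) to 1.0 (fully open); "gripper_force": force on a finger pad.
Only numpy, scipy, OpenCV 4.12 (cv2) and the standard library are available. Lean on these libraries where they do the work, as an engineer would, in place of code of your own. Each camera call takes 0.05 s, during which the arm holds its last target. There are 200 camera calls.

TASK

First lift the flat steel bar off the tube rack and lay it flat on the bench, without dropping it. Then stand the two copper electrode bars from the sloping cradle in the rack, tip up, each all the way down in a tube of its own; one of the three tubes has a broken stub jammed deep inside and you must find by feel which, so leave no bar standing short in it. Do not let a copper bar fall on the bench, and leave the hammer, wrench and tin where they are.

Things in the scene. Friction and masses are not known exactly. Their poses are not given: they have to be found in the camera images.
- rack: Fixed rack: wood plate 70 x 170 x 8 mm, three upright square grey tubes (26 mm outside, 20 mm bore, plain rims 100 mm above the bench) in a row along its y, 60 mm apart. Origin: centre of the plate's underside; z up. A clean tube's floor is 12 mm above the bench. One tube, different each time, hidden from sight, has a stub jammed in it that stops a bar 50 mm above the bench: lowering a bar tells.
- mouth_a (a point): Centre of the mouth (rim level) of the rack's +y tube. Bore 20 mm square. A free tube is 88 mm deep below this point (a bar standing home shows 102 mm above the rim); the blocked tube, whichever it is, only 50 mm.
- mouth_b (a point): Centre of the mouth (rim level) of the rack's middle tube. Bore 20 mm square. A free tube is 88 mm deep below this point (a bar standing home shows 102 mm above the rim); the blocked tube, whichever it is, only 50 mm.
- mouth_c (a point): Centre of the mouth (rim level) of the rack's -y tube. Bore 20 mm square. A free tube is 88 mm deep below this point (a bar standing home shows 102 mm above the rim); the blocked tube, whichever it is, only 50 mm.
- bar: Flat steel bar 30 mm (its x) x 165 mm (its y) x 8 mm (its z), 0.3 kg; at the start it lies loose across the rims of the three tubes and covers them all. Origin: centre of its underside.
- cradle: Fixed cradle: wood plate 150 (x) x 130 (y) x 6 mm with two open-topped grey channels at y = +40 and -40 mm, rising 40 degrees from horizontal towards its +x, 105 mm long, 25 mm wide, side lips 8 mm high, a stop at the low end; a bar's upper 85 mm stick out free. Origin: centre of the underside; the bars' bottom ends rest at x = -64 mm, 28 mm above the bench. Bars lift straight up out of it.
- rod_1: Copper electrode bar 1: round, 14 mm diameter, 190 mm long, 0.19 to 0.29 kg; blunt bottom end, the top 22 mm taper to a 5 mm tip. Origin: centre of the blunt end; z runs along the bar to the tip. Centre of mass 90 mm from the blunt end. At the start it lies loose in the cradle's +y channel, tip uppermost, blunt end against the stop.
- rod_2: Copper electrode bar 2: round, 14 mm diameter, 190 mm long, 0.19 to 0.29 kg; blunt bottom end, the top 22 mm taper to a 5 mm tip. Origin: centre of the blunt end; z runs along the bar to the tip. Centre of mass 90 mm from the blunt end. At the start it lies loose in the cradle's -y channel, tip uppermost, blunt end against the stop.
- rod_1_tip (a point): Tip of electrode bar 1.
- rod_2_tip (a point): Tip of electrode bar 2.
- hammer: Hammer lying on the bench beyond the work, about 0.3 m long, up to about 40 mm high. A bystander.
- wrench: Steel wrench, 160 mm long, lying flat on the bench close in front of the robot. A bystander.
- tin: Closed metal tin, 70 mm diameter, 80 mm tall, standing beyond the work; origin at its underside. A bystander.
Things that resemble listed ones, but are neither listed nor needed, are in the scene too. What is shaped like the bar but red or yellow is not meant.

How it is judged:
By the outcome, as a careful person would: the job done as asked, in the order asked, and still so for the second after the job is handed in, with the robot touching nothing.
It also fails if it takes over 72 s, if anything falls off the work surface, if the arm or the gripper's body presses on something with over 40 N, if the wrist force passes 120 N, or if a joint passes its speed limit or range.

## Working session

There is one attempt and no reset: what is moved stays moved. The work goes in short steps, Python scripts to look and compute and a tool call to move; the robot and the scene stay as the last step left them, time stands still between calls to the robot, and variables do not carry over. Pictures are saved under pics/ and viewed, at most 10 in all, crops included, and the job is handed in when it is done.

Besides the shell and the picture viewer there is one more tool, called after "Emit:" as name(argument=value, ...), one argument or row to a line, values as JSON. drive_tool: Moves the arm, as the interface text tells. Its arguments: {"type":"object","properties":{"deltas":{"type":"array"},"jaw":{"type":"number"},"force":{"type":"number"}},"required":["deltas"]}

```bash
ls; mkdir -p pics; python3 - <<'E'
from station import manip, vision
import cv2
s=manip.sense();print(s)
for n in("scene","top"):
    im=vision.snapshot(n);cv2.imwrite(f"pics/{n}0.png",im[:,:,::-1])
    m=vision.camera_model(n);print(n,m)
E
```

```text
pics
{'t': 0.0, 'q': array([ 9.72494973e-01,  5.28444247e-01,  1.43390840e+00,  1.81703354e-05,
        1.18139421e+00, -1.78486259e-01]), 'qd': array([ 5.34130626e-04,  4.76174326e-04, -1.86670195e-03, -5.69243668e-04,
        1.96885806e-03, -7.59203927e-05]), 'tau': array([-2.48795759e-04, -4.42357743e+01, -1.78024811e+01, -2.02948113e-04,
        8.57543957e-03,  2.91234215e-06]), 'tcp_pos': array([0.25429561, 0.57014413, 0.23034515]), 'tool_rot': array([ 2.08372739e-01,  9.78048895e-01, -9.93695273e-04, -4.15676203e-04]), 'force': array([ 0.61022272, -0.93377292, -0.24765227]), 'ft_torque': array([ 0.04731703, -0.02619776, -0.03833095]), 'gripper_force': 0.0, 'finger_gap': 1.0030243223642996}
scene {'camera_matrix': array([[601.61348383,   0.        , 316.33075971],
       [  0.        , 601.61348383, 247.91006686],
       [  0.        ,   0.        ,   1.        ]]), 'D': array([-0.05512856,  0.        ,  0.        ,  0.        ,  0.        ]), 'rvec': array([ 0.92854587,  2.66125504, -0.81622166]), 'tvec': array([ 0.5204004 , -0.14114211,  1.69478451])}
top {'camera_matrix': array([[581.23613882,   0.        , 304.72890562],
       [  0.        , 581.23613882, 245.48909636],
       [  0.        ,   0.        ,   1.        ]]), 'D': array([0.01958889, 0.        , 0.        , 0.        , 0.        ]), 'rvec': array([ 2.18850274, -2.21349985,  0.07040845]), 'tvec': array([-0.14453277,  0.56570371,  1.46333883])}
```

View pics/scene0.png

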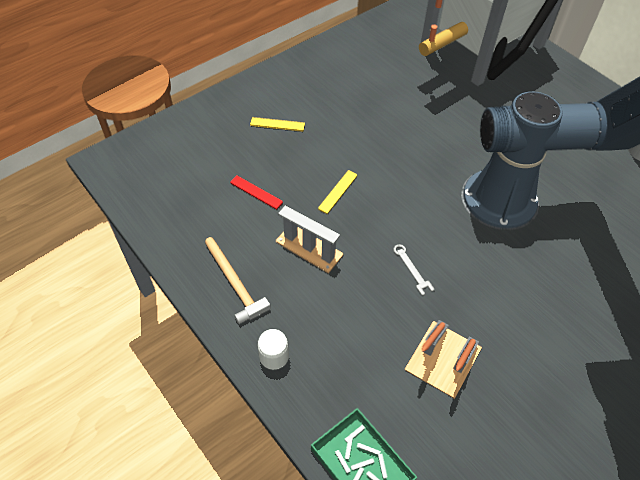

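View pics/top0.png

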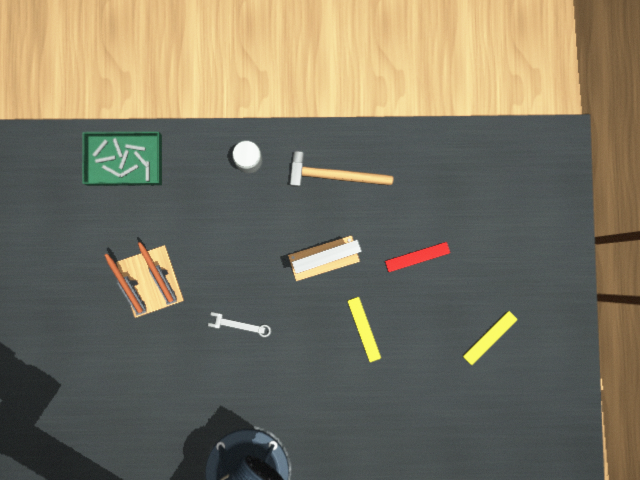

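The scene picture shows the rack with the grey bar at (309,223), the cradle at (445,355), hammer, tin and wrench. In the top picture the bar is at (327,257) and the cradle at (145,280). Bar candidates there are grey at (327,257), red at (418,257), and yellow at (364,330) and (490,337). Only the grey one lies on the tubes, so that is the one meant. I'll confirm it in an enlarged crop.

```bash
cat > h.py <<'E'
import numpy as np, cv2
from station import manip, vision
from scipy.spatial.transform import Rotation as R
def p2w(m,uv,z):
    uv=np.array(uv,float).reshape(-1,1,2)
    n=cv2.undistortPoints(uv,m["camera_matrix"],m["D"])[:,0]
    r=cv2.Rodrigues(m["rvec"])[0]; c=-r.T@m["tvec"]
    d=np.c_[n,np.ones(len(n))]@r
    return c+d*((z-c[2])/d[:,2])[:,None]
def w2p(m,P): return cv2.projectPoints(np.array(P,float).reshape(-1,3),m["rvec"],m["tvec"],m["camera_matrix"],m["D"])[0][:,0]
E
python3 - <<'E'
from h import *
im=cv2.imread("pics/top0.png")
a=cv2.resize(im[225:290,275:375],None,fx=8,fy=8,interpolation=cv2.INTER_CUBIC)
b=cv2.resize(im[230:325,95:195],None,fx=6,fy=6,interpolation=cv2.INTER_CUBIC)
cv2.imwrite("pics/a.png",a);cv2.imwrite("pics/b.png",b)
m=vision.camera_model("top")
# grey bar mask
hsv=cv2.cvtColor(im,cv2.COLOR_BGR2HSV)
k=((hsv[...,1]<40)&(hsv[...,2]>150)).astype(np.uint8); k2=np.zeros_like(k);k2[225:290,275:375]=k[225:290,275:375]
c=max(cv2.findContours(k2,0,1)[0],key=cv2.contourArea)
bx=cv2.minAreaRect(c);print(bx);P=p2w(m,cv2.boxPoints(bx),.108);print(P,P.mean(0),[np.linalg.norm(P[i]-P[i-1]) for i in range(4)])
E
```

```text
((326.0330810546875, 254.6908416748047), (15.549227714538574, 69.2665786743164), 71.20011138916016)
[[ 0.52859696 -0.11612485  0.108     ]
 [ 0.58016768 -0.27330292  0.108     ]
 [ 0.54484031 -0.28469655  0.108     ]
 [ 0.49344596 -0.12767677  0.108     ]] [ 0.53676273 -0.20045027  0.108     ] [np.float64(0.0370005266670418), np.float64(0.1654221362904439), np.float64(0.03711923487300119), np.float64(0.16521680017126722)]
```

View pics/a.png

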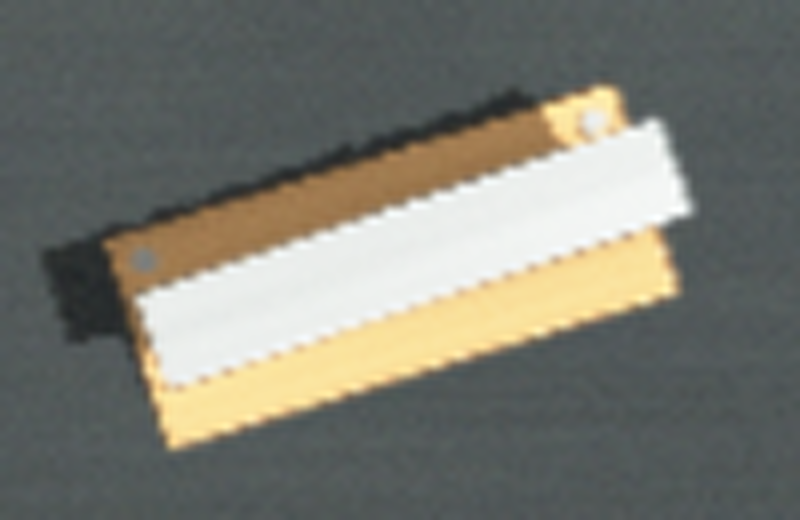

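View pics/b.png

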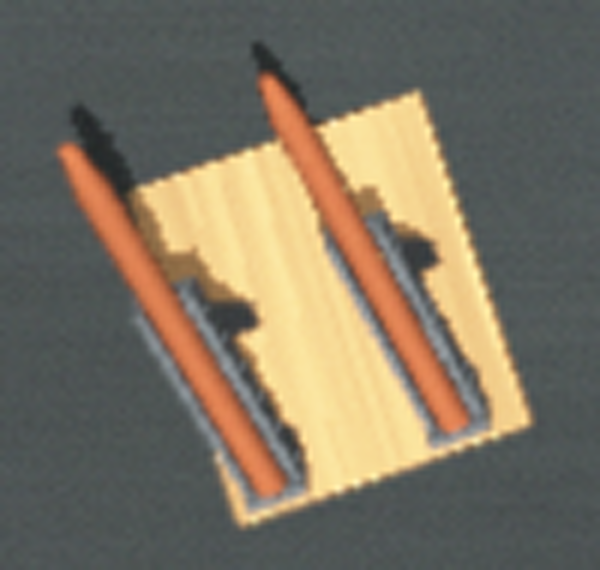

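Crop a confirms the grey bar lying over the rims on the wooden plate, with corners at crop (135,295), (660,118), (692,212) and (170,388). Crop b shows both copper bars in the channels, with tips at crop (70,150) and (265,78) and blunt ends at about (268,492) and (455,428).

```bash
cat > m1.py <<'E'
from h import *
from scipy.optimize import least_squares
m=vision.camera_model("top")
def fit(uv,z,hx,hy,sg,guess):
    loc=np.array(sg)*[hx,hy]
    def wp(p): 
        c,s=np.cos(p[2]),np.sin(p[2]); return np.c_[loc@np.array([[c,s],[-s,c]])+p[:2],np.full(len(loc),z)]
    r=least_squares(lambda p:(w2p(m,wp(p))-uv).ravel(),guess); return r.x,np.round(r.fun,1)
A=lambda c:(np.array(c)+.5)/8+[275,225]-.5
B=lambda c:(np.array(c)+.5)/6+[95,230]-.5
S=[(1,1),(1,-1),(-1,-1),(-1,1)]
g=[.55,-.2,.3]
bar=fit(A([(135,295),(660,118),(692,212),(170,388)]),.108,.015,.0825,S,g)
rack=fit(A([(105,242),(618,85),(680,295),(170,450)]),.008,.035,.085,S,g)
cr=fit(B([(418,92),(530,425),(245,527)]),.006,.075,.065,[(1,-1),(-1,-1),(-1,1)],[.5,.3,.3])
print("bar",bar,"\nrack",rack,"\ncradle",cr)
p=cr[0];c,s=np.cos(p[2]),np.sin(p[2])
for y in(.04,-.04):
    P=[]
    for t in(0,.09,.19):
        x=-.064+t*np.cos(np.radians(40));P.append([p[0]+c*x-s*y,p[1]+s*x+c*y,.028+t*np.sin(np.radians(40))])
    q=w2p(m,P);print(np.round(P,4).tolist(),np.round((q-[95,230]+.5)*6-.5).tolist())
E
python3 m1.py
```

```text
bar (array([ 0.5331073 , -0.20114231,  0.31421626]), array([ 0.1, -0.1, -0. , -0.1,  0.1,  0. , -0.2,  0.2])) 
rack (array([ 0.53178221, -0.19929674,  0.28411411]), array([ 0.3, -0.2, -0.3,  0.1, -0. ,  0. ,  0.1,  0.1])) 
cradle (array([0.47831212, 0.2441927 , 0.33213029]), array([ 0. , -0.2,  0.6, -0.1, -0.6,  0.3]))
[[0.4048, 0.2611, 0.028], [0.4699, 0.2836, 0.0859], [0.5424, 0.3086, 0.1501]] [[275.0, 487.0], [180.0, 333.0], [65.0, 147.0]]
[[0.4309, 0.1855, 0.028], [0.496, 0.208, 0.0859], [0.5684, 0.233, 0.1501]] [[458.0, 422.0], [370.0, 266.0], [264.0, 77.0]]
```

The fits agree with the sizes given, and the projected rod ends fall on the pixels. I'll move above the bar now.

Emit:
drive_tool(
  deltas=[
    [[-28,-30,0,0],[-57,-59,0,0],[-85,-89,0,0],[-114,-118,0,0],[-142,-148,0,0]],
  ],
  jaw=60,
  force=50,
)

```text
t: 0.52
tcp_pos: [0.3241, 0.376, 0.231]
tool_rot: [0.208, 0.978, -0.0, -0.0]
force: [1.1, 0.0, 0.5]
finger_gap: 0.706
gripper_force: 0.0
```

Emit:
drive_tool(
  deltas=[
    [[-28,-30,0,0],[-57,-59,0,0],[-85,-89,0,0],[-114,-118,0,0],[-142,-148,0,0]],
  ],
)

```text
t: 0.93
tcp_pos: [0.3936, 0.1829, 0.2313]
tool_rot: [0.208, 0.978, 0.0, 0.0]
force: [0.2, 0.5, 0.9]
finger_gap: 0.703
gripper_force: 0.0
```

Emit:
drive_tool(
  deltas=[
    [[-28,-30,0,0],[-57,-59,0,0],[-85,-89,0,0],[-114,-118,0,0],[-142,-148,0,0]],
  ],
)

```text
t: 1.35
tcp_pos: [0.4629, -0.0104, 0.2312]
tool_rot: [0.209, 0.978, 0.0, -0.0]
force: [0.7, -0.2, 0.2]
finger_gap: 0.7
gripper_force: 0.0
```

Emit:
drive_tool(
  deltas=[
    [[-28,-30,0,0],[-57,-59,0,0],[-85,-89,0,0],[-114,-118,0,0],[-142,-148,0,0]],
  ],
)

```text
t: 1.77
tcp_pos: [0.5322, -0.2033, 0.2309]
tool_rot: [0.209, 0.978, 0.0, -0.0]
force: [0.6, -0.1, -0.7]
finger_gap: 0.702
gripper_force: 0.0
```

Emit:
drive_tool(
  deltas=[
    [[0,0,5,0.12],[0,0,10,0.24],[0,0,15,0.36],[0,0,20,0.48],[0,0,25,0.6]],
  ],
)

```text
t: 2.18
tcp_pos: [0.5317, -0.2014, 0.2055]
tool_rot: [0.491, 0.871, 0.0, -0.001]
force: [0.1, 0.1, 0.0]
finger_gap: 0.705
gripper_force: 0.0
```

Emit:
drive_tool(
  deltas=[
    [[0,0,5,0.12],[0,0,10,0.236],[0,0,10,0.236]],
  ],
)

```text
t: 2.43
tcp_pos: [0.5312, -0.2009, 0.1949]
tool_rot: [0.588, 0.809, -0.0, -0.002]
force: [-0.7, 0.3, -0.4]
finger_gap: 0.702
gripper_force: 0.0
```

```bash
cat >> h.py <<'E'
def state():
    s=manip.sense();r=R.from_quat(s["tool_rot"]);M=r.as_matrix()
    return s,M,s["tcp_pos"],np.arctan2(M[1,1],M[0,1])
def to(x,y,z,yaw):
    s,M,p,w=state();d=M.T@(np.array([x,y,z])-p)*1000
    t=-((yaw-w+np.pi)%(2*np.pi)-np.pi)
    print("t",round(s["t"],2),"tcp",p.round(4),"yaw",round(w,3),"q6",round(s["q"][5],2),"F",s["force"].round(1),"gap",round(s["finger_gap"]*85.4,1),"gf",round(s["gripper_force"],1),"-> delta",d.round(1),"turn",round(t,3))
E
python3 - <<'E'
from h import *
to(.533,-.201,.101,.314)
cv2.imwrite("pics/w1.png",vision.snapshot("wrist")[:,:,::-1])
E
```

```text
t 2.43 tcp [ 0.5312 -0.2009  0.1949] yaw 0.313 q6 -0.87 F [-0.7  0.3 -0.4] gap 60.0 gf 0.0 -> delta [-0.9  1.9 93.9] turn -0.001
```

View pics/w1.png

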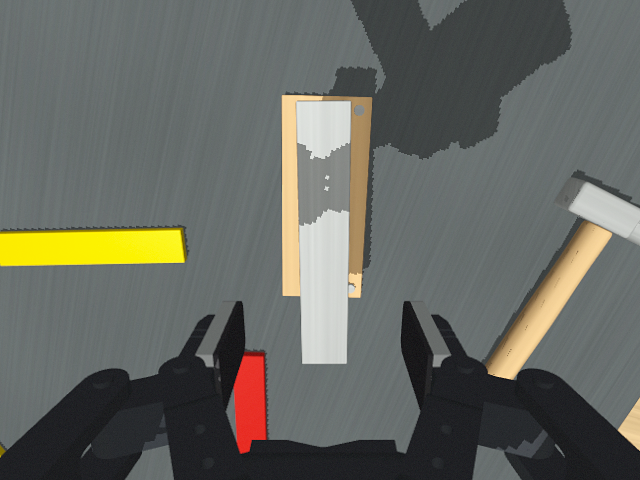

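The wrist picture shows the grey bar centred between the fingers, with ends at (324,101) and (324,363). The rack plate corners are at (283,95), (372,97), (361,297) and (283,296). I'll check these against the first fit.

```bash
python3 - <<'E'
from h import *
m=vision.camera_model("wrist")
P=p2w(m,[(297.5,100.5),(350.5,100.5),(346.5,363.5),(302.5,363.5)],.108);print(P.round(4),P.mean(0).round(4))
P=p2w(m,[(282.5,95),(372,97),(361,298),(282.5,296)],.008);print(P.round(4),P.mean(0).round(4))
E
```

```text
[[ 0.4915 -0.1276  0.108 ]
 [ 0.5186 -0.1187  0.108 ]
 [ 0.5709 -0.2754  0.108 ]
 [ 0.5432 -0.2845  0.108 ]] [ 0.5311 -0.2015  0.108 ]
[[ 0.4733 -0.1281  0.008 ]
 [ 0.5391 -0.108   0.008 ]
 [ 0.589  -0.2713  0.008 ]
 [ 0.5216 -0.2914  0.008 ]] [ 0.5307 -0.1997  0.008 ]
```

Emit:
drive_tool(
  deltas=[
    [[0,1,25,0],[-1,2,50,0],[-1,2,75,0],[-1,2,94,0],[-1,2,94,0]],
  ],
)

```text
t: 2.9
tcp_pos: [0.5319, -0.2003, 0.0989]
tool_rot: [0.586, 0.81, -0.0, -0.004]
force: [-0.8, 0.1, -0.8]
finger_gap: 0.701
gripper_force: 0.0
```

Emit:
drive_tool(
  deltas=[
    [[0,0,-2,0],[0,0,-2,0],[0,0,-2,0],[0,0,-2,0],[0,0,-2,0]],
  ],
  jaw=15,
  force=60,
)

```text
t: 3.32
tcp_pos: [0.5351, -0.2024, 0.1064]
tool_rot: [0.587, 0.809, -0.0, 0.002]
force: [-2.6, -0.7, 7.0]
finger_gap: 0.303
gripper_force: 59.0
```

Emit:
drive_tool(
  deltas=[
    [[0,0,0,0],[0,0,0,0],[0,0,-3,0],[0,0,-8,0],[0,0,-15,0]],
  ],
)

```text
t: 3.73
tcp_pos: [0.5339, -0.2013, 0.1193]
tool_rot: [0.587, 0.809, 0.0, -0.001]
force: [-1.4, 0.1, -2.9]
finger_gap: 0.299
gripper_force: 59.1
```

```bash
python3 - <<'E'
from h import *
to(.57,.03,.15,.314)
E
```

```text
t 3.73 tcp [ 0.5339 -0.2013  0.1193] yaw 0.315 q6 -0.87 F [-1.4  0.1 -2.9] gap 25.5 gf 59.1 -> delta [208.8 106.  -30.5] turn 0.001
```

```bash
python3 - <<'E'
from h import *
im=vision.snapshot("wrist")[:,:,::-1]; cv2.imwrite("pics/w2.png",im)
E
```

```text
(no output)
```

View pics/w2.png

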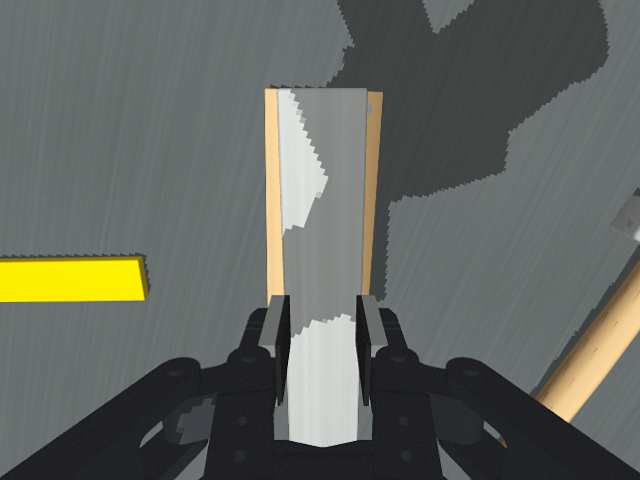

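The bar sits squarely between the pads and is lifted: 2.9 N matches 0.3 kg. I'll carry it to the clear spot at (0.57, 0.03).

Emit:
drive_tool(
  deltas=[
    [[5,3,-10,0],[20,10,-20,0],[45,23,-26,0],[75,38,-28,0],[108,55,-28,0]],
  ],
)

```text
t: 4.2
tcp_pos: [0.5539, -0.0815, 0.1487]
tool_rot: [0.588, 0.809, 0.0, 0.001]
force: [0.7, 0.2, -3.6]
finger_gap: 0.3
gripper_force: 59.3
```

Emit:
drive_tool(
  deltas=[
    [[33,17,0,0],[62,31,0,0],[83,42,0,0],[95,48,5,0],[101,51,15,0]],
  ],
)

```text
t: 4.62
tcp_pos: [0.5714, 0.032, 0.1333]
tool_rot: [0.586, 0.81, 0.001, 0.001]
force: [0.9, -0.8, -2.9]
finger_gap: 0.298
gripper_force: 59.4
```

Emit:
drive_tool(
  deltas=[
    [[0,0,25,0],[0,0,50,0],[0,0,75,0],[0,0,95,0],[0,0,105,0]],
  ],
)

```text
t: 5.03
tcp_pos: [0.5683, 0.0289, 0.0241]
tool_rot: [0.588, 0.809, -0.001, -0.002]
force: [0.6, -0.2, -2.8]
finger_gap: 0.299
gripper_force: 59.3
```

Emit:
drive_tool(
  deltas=[
    [[0,0,5,0],[0,0,10,0],[0,0,12,0],[0,0,12,0]],
  ],
)

```text
t: 5.37
tcp_pos: [0.5708, 0.0295, 0.0157]
tool_rot: [0.588, 0.809, 0.0, 0.0]
force: [-0.1, -0.4, -3.1]
finger_gap: 0.298
gripper_force: 59.4
```

Emit:
drive_tool(
  deltas=[
    [[0,0,3,0],[0,0,5,0],[0,0,7,0],[0,0,8,0],[0,0,8,0]],
  ],
)

```text
t: 5.78
tcp_pos: [0.5703, 0.0299, 0.0073]
tool_rot: [0.587, 0.809, -0.0, -0.0]
force: [-0.5, -0.9, -2.7]
finger_gap: 0.298
gripper_force: 59.4
```

Emit:
drive_tool(
  deltas=[
    [[0,0,1,0],[0,0,2,0],[0,0,2,0]],
  ],
)

```text
t: 6.03
tcp_pos: [0.5705, 0.0299, 0.0065]
tool_rot: [0.587, 0.809, 0.0, 0.0]
force: [-1.7, 0.3, 5.8]
finger_gap: 0.295
gripper_force: 63.1
```

Emit:
drive_tool(
  deltas=[
    [[0,0,0,0],[0,0,0,0],[0,0,0,0],[0,0,0,0]],
  ],
  jaw=60,
)

```text
t: 6.37
tcp_pos: [0.5706, 0.0298, 0.0054]
tool_rot: [0.587, 0.809, 0.0, 0.0]
force: [-0.6, -0.7, 0.5]
finger_gap: 0.705
gripper_force: 0.0
```

Emit:
drive_tool(
  deltas=[
    [[0,0,-10,0],[0,0,-40,0],[0,0,-80,0],[0,0,-120,0],[0,0,-160,0]],
  ],
)

```text
t: 6.78
tcp_pos: [0.5698, 0.0299, 0.1673]
tool_rot: [0.587, 0.809, -0.0, -0.0]
force: [0.6, 0.2, 0.3]
finger_gap: 0.698
gripper_force: 0.0
```

Emit:
drive_tool(
  deltas=[
    [[0,0,-30,0.12],[0,0,-30,0.24],[0,0,-30,0.36],[0,0,-30,0.48],[0,0,-30,0.6]],
  ],
  jaw=40,
)

```text
t: 7.2
tcp_pos: [0.5702, 0.0299, 0.1965]
tool_rot: [0.802, 0.597, 0.0, 0.0]
force: [0.2, 0.2, 0.3]
finger_gap: 0.469
gripper_force: 0.0
```

Emit:
drive_tool(
  deltas=[
    [[0,0,0,0.12],[0,0,0,0.24],[0,0,0,0.36],[0,0,0,0.48],[0,0,0,0.6]],
  ],
)

```text
t: 7.62
tcp_pos: [0.5701, 0.0299, 0.196]
tool_rot: [0.943, 0.333, 0.0, 0.0]
force: [0.6, 0.1, -0.3]
finger_gap: 0.47
gripper_force: 0.0
```

Emit:
drive_tool(
  deltas=[
    [[0,0,0,0.12],[0,0,0,0.24],[0,0,0,0.353],[0,0,0,0.353]],
  ],
)

```text
t: 7.95
tcp_pos: [0.5702, 0.0299, 0.1959]
tool_rot: [0.986, 0.165, 0.0, 0.0]
force: [0.7, 0.7, -0.4]
finger_gap: 0.473
gripper_force: 0.0
```

```bash
cat >> h.py <<'E'
CR=np.array([.4783,.2442]);CY=.332
def rodpt(y,t,e=0,ph=40):  # point on rod in cradle
    x=-.064+t*np.cos(np.radians(40));c,s=np.cos(CY),np.sin(CY)
    return np.array([CR[0]+c*x-s*y,CR[1]+s*x+c*y,.028+t*np.sin(np.radians(40))])
E
python3 - <<'E'
from h import *
P=rodpt(-.04,.15);print(P)
to(*(P-[0,0,-.06]),CY-np.pi/2)
im=vision.snapshot("top")[:,:,::-1];cv2.imwrite("pics/t2.png",cv2.resize(im[200:360,60:400],None,fx=2.3,fy=2.3))
E
```

```text
[0.53946415 0.22297654 0.12441814]
t 7.95 tcp [0.5702 0.0299 0.1959] yaw -1.24 q6 1.1 F [ 0.7  0.7 -0.4] gap 40.4 gf 0.0 -> delta [  33.7 -192.6   11.5] turn -0.001
```

View pics/t2.png

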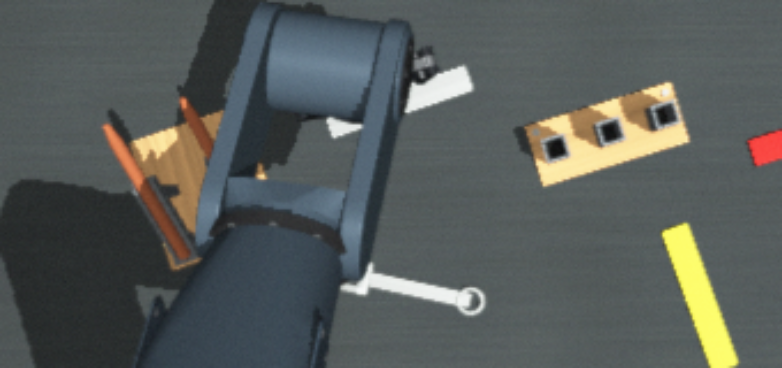

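The steel bar lies flat on the bench at crop (400,105). The tube mouths show at crop (555,149), (609,131) and (664,115). Going for rod 2.

Emit:
drive_tool(
  deltas=[
    [[7,-39,0,0],[14,-78,0,0],[21,-117,0,0],[28,-155,0,0],[34,-193,0,0]],
  ],
)

```text
t: 8.42
tcp_pos: [0.539, 0.225, 0.1957]
tool_rot: [0.986, 0.167, 0.0, -0.0]
force: [0.9, 0.2, 0.2]
finger_gap: 0.47
gripper_force: 0.0
```

Emit:
drive_tool(
  deltas=[
    [[0,0,25,0],[0,0,50,0],[0,0,70,0],[0,0,70,0]],
  ],
)

```text
t: 8.75
tcp_pos: [0.5362, 0.2232, 0.1218]
tool_rot: [0.986, 0.167, -0.004, 0.0]
force: [-0.3, -0.1, -0.8]
finger_gap: 0.47
gripper_force: 0.0
```

```bash
python3 - <<'E'
from h import *
m=vision.camera_model("top")
P=p2w(m,[(301.1,264.6),(324.6,256.8),(348.5,249.8)],.1);print(P.round(4))
print(P.mean(0), np.arctan2(*(P[0]-P[2])[[1,0]])-np.pi/2, np.linalg.norm(P[0]-P[2]))
P=rodpt(-.04,.15)
to(*(P-[0,0,.019]),CY-np.pi/2)
im=vision.snapshot("wrist")[:,:,::-1];cv2.imwrite("pics/w3.png",im)
E
```

```text
[[ 0.5139 -0.1407  0.1   ]
 [ 0.532  -0.1972  0.1   ]
 [ 0.5481 -0.2548  0.1   ]]
[ 0.53134359 -0.19756988  0.1       ] 0.29114441500450194 0.11916044116113844
t 8.75 tcp [0.5362 0.2232 0.1218] yaw -1.234 q6 1.44 F [-0.3 -0.1 -0.8] gap 40.1 gf 0.0 -> delta [ 3.1  1.3 16.4] turn 0.004
```

View pics/w3.png

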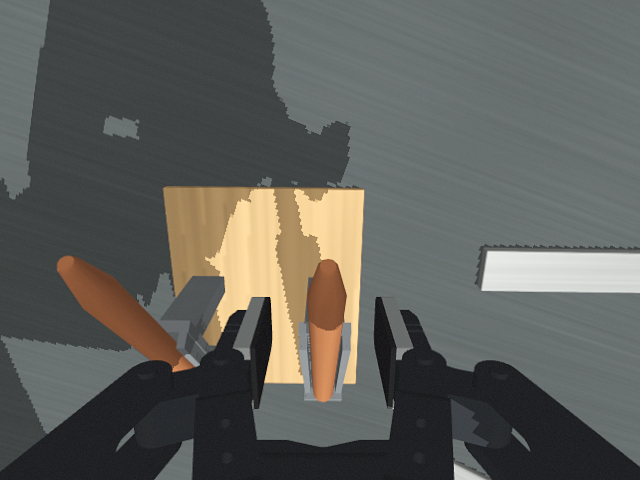

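The wrist picture shows rod 2 at (324,330), midway between the pads at 271 and 377. I'll go down and grip it.

Emit:
drive_tool(
  deltas=[
    [[1,1,8,0],[2,1,15,0],[2,1,15,0],[2,1,15,0]],
  ],
)

```text
t: 9.13
tcp_pos: [0.542, 0.2229, 0.1107]
tool_rot: [0.986, 0.166, 0.0, -0.0]
force: [-0.3, -0.5, 0.2]
finger_gap: 0.466
gripper_force: 0.0
```

Emit:
drive_tool(
  deltas=[
    [[0,0,0,0],[0,0,0,0],[0,0,0,0],[0,0,0,0]],
  ],
  jaw=3,
  force=25,
)

```text
t: 9.47
tcp_pos: [0.5421, 0.2233, 0.1109]
tool_rot: [0.986, 0.165, 0.001, -0.0]
force: [-1.0, 1.3, 3.0]
finger_gap: 0.152
gripper_force: 24.5
```

```bash
python3 - <<'E'
from h import *
P=rodpt(-.04,.15);to(*(P-[0,0,.019]),CY-np.pi/2)
a0=np.radians(40);u=np.array([np.cos(a0),np.sin(a0)]);v=np.array([-u[1],u[0]])
for k in range(0,16):
    f=np.radians(50*k/15);B=7*np.sin(f)*u+(7*np.cos(f)-7)*v
    g=B+150*(np.array([np.cos(a0+f),np.sin(a0+f)])-u)
    print(k,[round(g[0],1),round(-g[1],1)])
E
```

```text
t 9.47 tcp [0.5421 0.2233 0.1109] yaw -1.239 q6 1.44 F [-1.   1.3  3. ] gap 13.0 gf 24.5 -> delta [-2.5 -0.6  5.5] turn 0.0
0 [np.float64(0.0), np.float64(-0.0)]
1 [np.float64(-5.5), np.float64(-6.8)]
2 [np.float64(-11.3), np.float64(-13.2)]
3 [np.float64(-17.5), np.float64(-19.2)]
4 [np.float64(-24.0), np.float64(-24.8)]
5 [np.float64(-30.8), np.float64(-30.0)]
6 [np.float64(-37.8), np.float64(-34.7)]
7 [np.float64(-45.1), np.float64(-39.0)]
8 [np.float64(-52.6), np.float64(-42.8)]
9 [np.float64(-60.3), np.float64(-46.1)]
10 [np.float64(-68.2), np.float64(-48.9)]
11 [np.float64(-76.2), np.float64(-51.2)]
12 [np.float64(-84.4), np.float64(-52.9)]
13 [np.float64(-92.6), np.float64(-54.2)]
14 [np.float64(-100.9), np.float64(-54.9)]
15 [np.float64(-109.2), np.float64(-55.1)]
```

Emit:
drive_tool(
  deltas=[
    [[-6,0,-7,0],[-11,0,-14,0],[-18,0,-20,0],[-24,0,-26,0],[-31,0,-31,0]],
  ],
)

```text
t: 9.88
tcp_pos: [0.5112, 0.2126, 0.142]
tool_rot: [0.986, 0.166, -0.0, 0.0]
force: [-0.2, -0.9, -2.4]
finger_gap: 0.152
gripper_force: 24.4
```

Emit:
drive_tool(
  deltas=[
    [[-7,0,-5,0],[-14,0,-9,0],[-22,0,-13,0],[-30,0,-16,0],[-38,0,-19,0]],
  ],
)

```text
t: 10.3
tcp_pos: [0.4755, 0.2002, 0.1606]
tool_rot: [0.986, 0.166, -0.0, 0.0]
force: [-0.0, 0.6, -1.7]
finger_gap: 0.156
gripper_force: 24.4
```

Emit:
drive_tool(
  deltas=[
    [[-8,0,-2,0],[-16,0,-4,0],[-25,0,-5,0],[-33,0,-6,0],[-42,0,-6,0]],
  ],
)

```text
t: 10.72
tcp_pos: [0.4361, 0.1866, 0.1665]
tool_rot: [0.986, 0.166, 0.0, -0.0]
force: [0.7, 0.2, -1.5]
finger_gap: 0.156
gripper_force: 24.4
```

```bash
python3 - <<'E'
from h import *
to(.45,.19,.17,CY-np.pi/2)
a=vision.snapshot("scene")[:,:,::-1];b=vision.snapshot("wrist")[:,:,::-1]
a=cv2.resize(a[290:415,390:500],None,fx=3.84,fy=3.84,interpolation=cv2.INTER_CUBIC)[:480]
b=b[:,100:477] if False else cv2.resize(b,(370,277))
c=np.zeros((480,a.shape[1]+370,3),np.uint8);c[:,:a.shape[1]]=a;c[:277,a.shape[1]:]=b
print(c.shape);cv2.imwrite("pics/s4.png",c)
E
```

```text
t 10.72 tcp [0.4361 0.1866 0.1665] yaw -1.238 q6 1.41 F [ 0.7  0.2 -1.5] gap 13.3 gf 24.4 -> delta [14.2  1.3 -3.5] turn 0.001
(480, 792, 3)
```

View pics/s4.png

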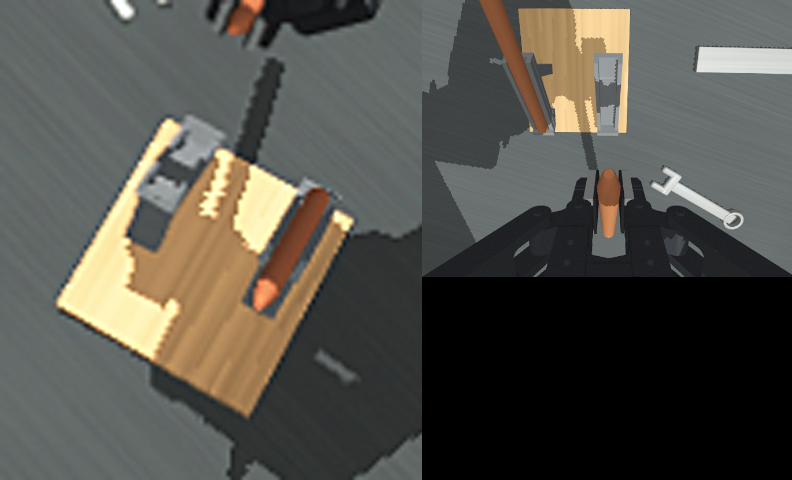

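The picture shows the gripper holding rod 2 still at about its 40° lean, because friction carried it out rigid. Rod 1 is untouched in its channel. I'll pull the blunt end against the flat +y face of tube a, which pivots the rod upright in the grip. First I turn so the tip points along rack +y.

Emit:
drive_tool(
  deltas=[
    [[-3,18,-12,-0.11],[-8,54,-25,-0.22],[-14,90,-35,-0.33],[-19,126,-40,-0.44],[-24,160,-40,-0.55]],
  ],
)

```text
t: 11.23
tcp_pos: [0.4673, 0.0292, 0.2075]
tool_rot: [0.905, 0.426, 0.002, 0.001]
force: [2.2, 0.8, -2.3]
finger_gap: 0.154
gripper_force: 24.8
```

Emit:
drive_tool(
  deltas=[
    [[0,0,0,-0.11],[0,0,0,-0.22],[0,0,0,-0.33],[0,0,0,-0.44],[0,0,0,-0.55]],
  ],
)

```text
t: 11.65
tcp_pos: [0.4661, 0.0305, 0.2061]
tool_rot: [0.756, 0.655, 0.0, -0.0]
force: [-0.2, -0.4, -2.4]
finger_gap: 0.154
gripper_force: 24.8
```

Emit:
drive_tool(
  deltas=[
    [[0,0,0,-0.11],[0,0,0,-0.22],[0,0,0,-0.33],[0,0,0,-0.425],[0,0,0,-0.425]],
  ],
)

```text
t: 12.07
tcp_pos: [0.466, 0.0308, 0.2061]
tool_rot: [0.602, 0.798, 0.0, -0.0]
force: [0.5, 0.4, -1.8]
finger_gap: 0.151
gripper_force: 24.9
```

```bash
cat >> h.py <<'E'
RC=np.array([.5312,-.1985]);RY=.287
def rk(x,y,z): c,s=np.cos(RY),np.sin(RY);return (RC[0]+c*x-s*y,RC[1]+s*x+c*y,z)
E
python3 - <<'E'
from h import *
to(*rk(0,.215,.123),RY)
s,M,p,w=state();m=vision.camera_model("wrist")
for a in(40,50,60): # predicted tip/end pixels for lean a
    g=p-.0156*M[:,2]; d=M[:,0]*np.cos(np.radians(a))-M[:,2]*np.sin(np.radians(a))
    print(a,w2p(m,[g+.0367*d,g-.1533*d]).round().tolist())
im=vision.snapshot("wrist");cv2.imwrite("pics/w5.png",im[:,:,::-1])
h=cv2.cvtColor(im,cv2.COLOR_RGB2HSV);k=((h[...,0]<12)&(h[...,1]>120)&(h[...,2]>60))[:,280:365]
v,u=np.nonzero(k);print(v.min(),v.max(),u.mean()+280,[(r,(np.nonzero(k[r])[0]+280)[[0,-1]].tolist()) for r in range(v.min(),v.max(),12) if k[r].any()])
E
```

```text
t 12.07 tcp [0.466  0.0308 0.2061] yaw 0.279 q6 -0.45 F [ 0.5  0.4 -1.8] gap 12.9 gf 24.9 -> delta [-23.4  -2.2  83.1] turn -0.008
40 [[328.0, 298.0], [325.0, 410.0]]
50 [[328.0, 320.0], [325.0, 370.0]]
60 [[328.0, 344.0], [325.0, 331.0]]
293 409 322.9012775842044 [(293, [322, 323]), (305, [310, 336]), (317, [304, 341]), (329, [303, 342]), (341, [305, 341]), (353, [309, 337]), (365, [336, 336]), (377, [309, 309]), (389, [332, 333]), (401, [331, 331])]
```

Rod 2 still leans about 39°: the tip is at row 293 and I predicted 298 for 40°. Next come the approach and the pivot arc.

Emit:
drive_tool(
  deltas=[
    [[-6,-1,22,0],[-12,-2,44,0],[-18,-2,66,0],[-23,-2,83,0],[-23,-2,83,0]],
  ],
)

```text
t: 12.53
tcp_pos: [0.4687, 0.0077, 0.1206]
tool_rot: [0.604, 0.797, -0.001, -0.003]
force: [-0.5, 0.3, -3.1]
finger_gap: 0.154
gripper_force: 24.9
```

Emit:
drive_tool(
  deltas=[
    [[-10,0,0,-0.008],[-20,0,0,-0.008],[-29,0,-10,-0.008],[-38,0,-20,-0.008],[-48,0,-28,-0.008]],
  ],
)

```text
t: 12.95
tcp_pos: [0.4833, -0.038, 0.1525]
tool_rot: [0.6, 0.8, 0.0, -0.0]
force: [-0.4, 1.8, -2.3]
finger_gap: 0.153
gripper_force: 25.3
```

```bash
python3 - <<'E'
from h import *
to(*rk(0,.167,.151),RY)
im=vision.snapshot("wrist");cv2.imwrite("pics/w6.png",im[:,:,::-1])
h=cv2.cvtColor(im,cv2.COLOR_RGB2HSV);k=((h[...,0]<12)&(h[...,1]>120)&(h[...,2]>60))[:,280:365]
v,u=np.nonzero(k);r=np.nonzero(k.sum(1)>8)[0];print(r.min(),r.max())
s,M,p,w=state();m=vision.camera_model("wrist")
for a in(40,55,60): 
    g=p-.0156*M[:,2]; d=M[:,0]*np.cos(np.radians(a))-M[:,2]*np.sin(np.radians(a))
    print(a,w2p(m,[g+.0367*d,g-.1533*d]).round().tolist())
E
```

```text
t 12.95 tcp [ 0.4833 -0.038   0.1525] yaw 0.283 q6 -0.59 F [-0.4  1.8 -2.3] gap 13.1 gf 25.3 -> delta [-0.5  0.5  1.5] turn -0.004
311 353
40 [[328.0, 298.0], [325.0, 410.0]]
55 [[328.0, 332.0], [325.0, 350.0]]
60 [[328.0, 344.0], [325.0, 331.0]]
```

Emit:
drive_tool(
  deltas=[
    [[-11,0,-8,0],[-22,0,-14,0],[-35,0,-20,0],[-47,0,-25,0],[-60,0,-28,0]],
  ],
)

```text
t: 13.42
tcp_pos: [0.5006, -0.0967, 0.1801]
tool_rot: [0.6, 0.8, 0.0, 0.0]
force: [-1.5, 2.5, -0.8]
finger_gap: 0.155
gripper_force: 25.0
```

Emit:
drive_tool(
  deltas=[
    [[-11,0,-2,0],[-20,0,-4,0],[-26,0,-4,0],[-26,0,-4,0]],
  ],
)

```text
t: 13.75
tcp_pos: [0.5082, -0.1222, 0.1831]
tool_rot: [0.6, 0.8, -0.0, 0.0]
force: [-0.3, 0.9, -1.9]
finger_gap: 0.157
gripper_force: 25.1
```

```bash
python3 - <<'E'
from h import *
to(*rk(0,.080,.185),RY)
im=vision.snapshot("wrist");cv2.imwrite("pics/w7.png",im[:,:,::-1])
h=cv2.cvtColor(im,cv2.COLOR_RGB2HSV);k=((h[...,0]<12)&(h[...,1]>120)&(h[...,2]>60))[:,280:365]
r=np.nonzero(k.sum(1)>8)[0];print(r.min(),r.max())
s,M,p,w=state();m=vision.camera_model("wrist")
for a in(60,75,80,85,90): 
    g=p-.0156*M[:,2]; d=M[:,0]*np.cos(np.radians(a))-M[:,2]*np.sin(np.radians(a))
    print(a,w2p(m,[g+.0367*d,g-.1533*d]).round().tolist())
E
```

```text
t 13.75 tcp [ 0.5082 -0.1222  0.1831] yaw 0.284 q6 -0.73 F [-0.3  0.9 -1.9] gap 13.4 gf 25.1 -> delta [ 0.3  0.5 -1.9] turn -0.003
214 385
60 [[328.0, 344.0], [325.0, 331.0]]
75 [[328.0, 380.0], [325.0, 276.0]]
80 [[328.0, 392.0], [325.0, 258.0]]
85 [[328.0, 402.0], [325.0, 240.0]]
90 [[328.0, 412.0], [325.0, 222.0]]
```

View pics/w7.png

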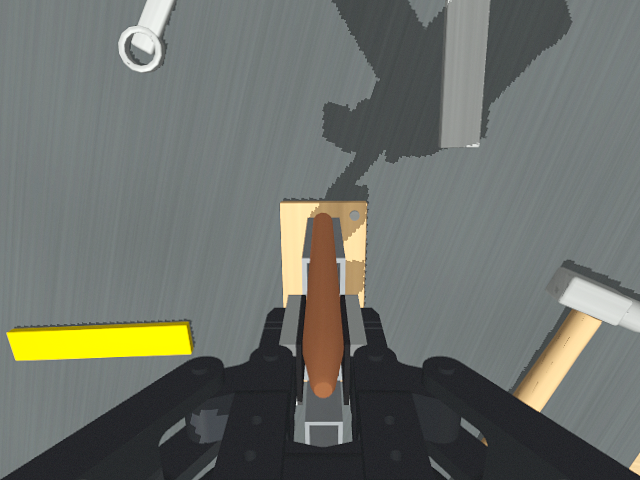

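The wrist picture shows rod 2 nearly upright against tube a, with the tip at (323,390) and the bottom edge at (323,214). The lean is about 85°, so I'll push a little further.

Emit:
drive_tool(
  deltas=[
    [[-3,0,0,0],[-6,0,0,0],[-9,0,0,0],[-11,0,0,0],[-11,0,0,0]],
  ],
)

```text
t: 14.22
tcp_pos: [0.5105, -0.131, 0.1832]
tool_rot: [0.599, 0.8, 0.0, -0.0]
force: [-0.5, 2.3, -1.0]
finger_gap: 0.154
gripper_force: 25.3
```

```bash
cat >> h.py <<'E'
def lean():
    s,M,p,w=state();m=vision.camera_model("wrist");im=vision.snapshot("wrist")
    h=cv2.cvtColor(im,cv2.COLOR_RGB2HSV);k=((h[...,0]<12)&(h[...,1]>120)&(h[...,2]>40))[:,290:355]
    r=np.nonzero(k.sum(1)>5)[0]
    a=lambda i:(np.nonzero(k[i])[0]+290)[[0,-1]].tolist()
    print("rows",r.min(),r.max(),a(r.min()+6),a(r.max()-4));return im
def pred(ax=.0156,t=.1533,angs=(80,85,90,95)):
    s,M,p,w=state();m=vision.camera_model("wrist")
    for a in angs:
        g=p-ax*M[:,2]; d=M[:,0]*np.cos(np.radians(a))-M[:,2]*np.sin(np.radians(a)); e=M[:,0]*np.sin(np.radians(a))+M[:,2]*np.cos(np.radians(a))
        print(a,w2p(m,[g+(.19-t)*d-.0025*e,g-t*d+.007*e])[:,1].round().tolist())
E
python3 - <<'E'
from h import *
to(*rk(0,.080,.185),RY)
cv2.imwrite("pics/w8.png",lean()[:,:,::-1]);pred()
E
```

```text
t 14.22 tcp [ 0.5105 -0.131   0.1832] yaw 0.285 q6 -0.75 F [-0.5  2.3 -1. ] gap 13.2 gf 25.3 -> delta [ 9.4  0.7 -1.8] turn -0.002
rows 199 400 [315, 331] [313, 333]
80 [400.0, 248.0]
85 [410.0, 230.0]
90 [420.0, 212.0]
95 [428.0, 194.0]
```

```bash
python3 - <<'E'
from h import *
for t in (.150,.155,.16,.165): 
    for ax in (.0126,.0186): print(t,ax);pred(ax,t,(86,90,94))
E
```

```text
0.15 0.0126
86 [412.0, 226.0]
90 [420.0, 212.0]
94 [428.0, 198.0]
0.15 0.0186
86 [429.0, 229.0]
90 [437.0, 215.0]
94 [445.0, 200.0]
0.155 0.0126
86 [401.0, 225.0]
90 [408.0, 211.0]
94 [414.0, 196.0]
0.155 0.0186
86 [416.0, 227.0]
90 [423.0, 213.0]
94 [430.0, 198.0]
0.16 0.0126
86 [390.0, 224.0]
90 [396.0, 209.0]
94 [401.0, 194.0]
0.16 0.0186
86 [404.0, 226.0]
90 [410.0, 211.0]
94 [415.0, 196.0]
0.165 0.0126
86 [380.0, 222.0]
90 [385.0, 207.0]
94 [389.0, 192.0]
0.165 0.0186
86 [393.0, 224.0]
90 [398.0, 209.0]
94 [402.0, 194.0]
```

```bash
python3 - <<'E'
from h import *
m=vision.camera_model("wrist");P=p2w(m,[(323,199)],.044)[0]
c,s=np.cos(RY),np.sin(RY);d=P[:2]-RC;print("edge in rack",c*d[0]+s*d[1],-s*d[0]+c*d[1])
q=state()[2][:2]-RC;print("tcp in rack",c*q[0]+s*q[1],-s*q[0]+c*q[1])
E
```

```text
edge in rack -0.0019731464455147035 0.08707805759382807
tcp in rack -0.0007476399031199447 0.07071536636406901
```

Emit:
drive_tool(
  deltas=[
    [[3,0,-5,0],[3,0,-20,0],[3,0,-45,0],[3,0,-70,0],[3,0,-78,0]],
  ],
)

```text
t: 14.68
tcp_pos: [0.5124, -0.1298, 0.2652]
tool_rot: [0.599, 0.801, 0.0, 0.005]
force: [0.4, -0.7, -2.0]
finger_gap: 0.149
gripper_force: 25.2
```

```bash
python3 - <<'E'
from h import *
to(*rk(0,.060,.26),RY)
im=lean();cv2.imwrite("pics/w9.png",im[:,:,::-1]);pred()
m=vision.camera_model("wrist")
for n,y in(("a",.06),("b",0),("c",-.06)):print(n,w2p(m,[rk(0,y,.1),rk(0,y+.01,.1),rk(0,y-.01,.1)]).round().tolist())
E
```

```text
t 14.68 tcp [ 0.5124 -0.1298  0.2652] yaw 0.286 q6 -0.74 F [ 0.4 -0.7 -2. ] gap 12.7 gf 25.2 -> delta [-11.2  -1.4   5.3] turn -0.001
rows 202 400 [314, 331] [314, 330]
80 [400.0, 248.0]
85 [410.0, 230.0]
90 [420.0, 212.0]
95 [428.0, 194.0]
a [[321.0, 224.0], [321.0, 212.0], [321.0, 236.0]]
b [[321.0, 293.0], [321.0, 282.0], [321.0, 304.0]]
c [[321.0, 355.0], [321.0, 345.0], [321.0, 364.0]]
```

View pics/w9.png

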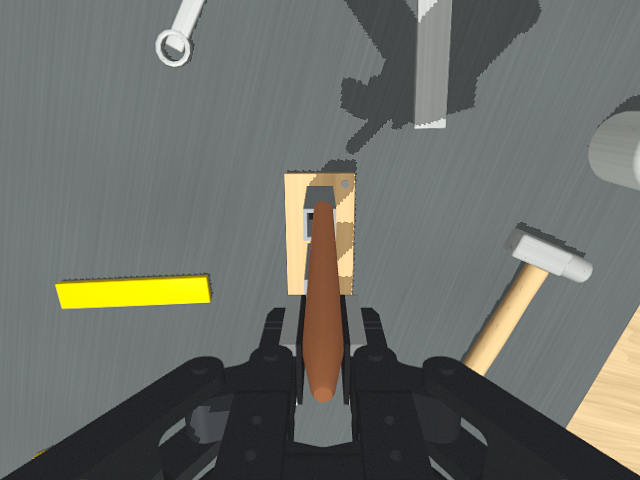

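This picture puts me one over the limit of 10 views (I miscounted), so from here I use numbers only. It shows tube a's mouth at (320,224), exactly as predicted, and the rod's bottom edge at (323,202), which puts the bottom about 9 mm ahead of the TCP. I'll lower rod 2 into tube a by feel.

Emit:
drive_tool(
  deltas=[
    [[-7,0,0,0],[-14,0,0,0],[-21,0,0,0],[-21,0,0,0],[-21,0,0,0]],
  ],
)

```text
t: 15.15
tcp_pos: [0.5154, -0.149, 0.2599]
tool_rot: [0.6, 0.8, -0.0, -0.001]
force: [-0.0, -0.4, -3.0]
finger_gap: 0.154
gripper_force: 25.2
```

Emit:
drive_tool(
  deltas=[
    [[0,0,9,0],[0,0,18,0],[0,0,26,0],[0,0,33,0],[0,0,40,0]],
  ],
)

```text
t: 15.57
tcp_pos: [0.5153, -0.148, 0.22]
tool_rot: [0.599, 0.801, -0.0, -0.001]
force: [-0.1, 0.3, -2.5]
finger_gap: 0.151
gripper_force: 25.2
```

Emit:
drive_tool(
  deltas=[
    [[0,0,5,0],[1,0,10,0],[2,0,15,0],[3,0,20,0],[3,0,24,0]],
  ],
)

```text
t: 15.98
tcp_pos: [0.5151, -0.1456, 0.197]
tool_rot: [0.599, 0.801, -0.0, 0.0]
force: [-0.6, -0.0, -2.7]
finger_gap: 0.154
gripper_force: 25.2
```

```bash
python3 - <<'E'
from h import *
to(*rk(0,.060,.151),RY);lean();pred()
E
```

```text
t 15.98 tcp [ 0.5151 -0.1456  0.197 ] yaw 0.286 q6 -0.77 F [-0.6 -0.  -2.7] gap 13.2 gf 25.2 -> delta [ 4.7  0.5 46. ] turn -0.001
rows 218 399 [312, 332] [319, 332]
80 [400.0, 248.0]
85 [410.0, 230.0]
90 [420.0, 212.0]
95 [428.0, 194.0]
```

Emit:
drive_tool(
  deltas=[
    [[0,0,3,0],[1,0,6,0],[1,0,9,0],[2,0,12,0],[2,0,14,0]],
  ],
)

```text
t: 16.45
tcp_pos: [0.518, -0.146, 0.1887]
tool_rot: [0.599, 0.801, 0.0, 0.006]
force: [-3.1, -1.1, 37.9]
finger_gap: 0.153
gripper_force: 32.2
```

Emit:
drive_tool(
  deltas=[
    [[0,0,3,0],[1,0,6,0],[1,0,9,0],[1,0,9,0]],
  ],
)

```text
t: 16.78
tcp_pos: [0.5233, -0.1494, 0.1873]
tool_rot: [0.598, 0.801, 0.0, 0.015]
force: [-4.5, -3.6, 58.8]
finger_gap: 0.154
gripper_force: 51.5
```

Stopped hard at TCP 0.189, exactly the 50 mm level, so tube a is the blocked one. Backing out and going to tube b.

Emit:
drive_tool(
  deltas=[
    [[-2,0,-15,0],[-4,0,-30,0],[-5,0,-50,0],[-6,0,-70,0],[-6,0,-90,0]],
  ],
)

```text
t: 17.2
tcp_pos: [0.5154, -0.1483, 0.2651]
tool_rot: [0.6, 0.8, 0.0, -0.0]
force: [0.2, -0.4, -2.4]
finger_gap: 0.151
gripper_force: 25.9
```

Emit:
drive_tool(
  deltas=[
    [[0,0,-2,0],[0,0,-2,0],[0,0,-2,0]],
  ],
)

```text
t: 17.45
tcp_pos: [0.515, -0.1479, 0.2652]
tool_rot: [0.599, 0.8, -0.0, -0.001]
force: [-0.5, -0.4, -3.5]
finger_gap: 0.156
gripper_force: 25.9
```

```bash
python3 - <<'E'
from h import *
to(*rk(0,.0,.262),RY);im=lean();cv2.imwrite("pics/w10.png",im[:,:,::-1]);pred(.0156,.157)
m=vision.camera_model("wrist")
h=cv2.cvtColor(im,cv2.COLOR_RGB2HSV);k=((h[...,0]<12)&(h[...,1]>120)&(h[...,2]>40))
for r in range(190,240,4):
    u=np.nonzero(k[r,290:355])[0]+290; print(r,u[[0,-1]] if len(u) else None)
E
```

```text
t 17.45 tcp [ 0.515  -0.1479  0.2652] yaw 0.285 q6 -0.77 F [-0.5 -0.4 -3.5] gap 13.3 gf 25.9 -> delta [-53.1   1.4   3.1] turn -0.002
rows 197 404 [313, 330] [315, 332]
80 [393.0, 247.0]
85 [402.0, 229.0]
90 [410.0, 211.0]
95 [417.0, 193.0]
190 None
194 None
198 [316 327]
202 [313 330]
206 [313 331]
210 [314 331]
214 [313 332]
218 [312 332]
222 [312 332]
226 [312 333]
230 [312 333]
234 [311 333]
238 [311 334]
```

```bash
cat >> h.py <<'E'
def inrack(P): c,s=np.cos(RY),np.sin(RY);d=np.array(P)[:2]-RC;return np.round([c*d[0]+s*d[1],-s*d[0]+c*d[1]],4)
E
python3 - <<'E'
from h import *
m=vision.camera_model("wrist");print(inrack(p2w(m,[(321.8,196.5)],.126)[0]),inrack(state()[2]))
E
```

```text
[-0.0038  0.0719] [-0.0015  0.0534]
```

Emit:
drive_tool(
  deltas=[
    [[-16,2,0,0],[-38,3,0,0],[-56,3,0,0],[-65,3,0,0],[-65,3,0,0]],
  ],
)

```text
t: 17.92
tcp_pos: [0.5374, -0.2124, 0.265]
tool_rot: [0.6, 0.8, -0.0, -0.0]
force: [1.5, -0.9, -3.4]
finger_gap: 0.153
gripper_force: 25.9
```

Emit:
drive_tool(
  deltas=[
    [[0,0,9,0],[0,0,18,0],[0,0,26,0],[0,0,33,0],[0,0,40,0]],
  ],
)

```text
t: 18.33
tcp_pos: [0.5364, -0.209, 0.2251]
tool_rot: [0.599, 0.801, -0.0, -0.001]
force: [-0.3, -0.0, -2.5]
finger_gap: 0.151
gripper_force: 25.9
```

Emit:
drive_tool(
  deltas=[
    [[0,0,6,0],[1,0,12,0],[2,0,18,0],[3,0,24,0],[3,0,28,0]],
  ],
)

```text
t: 18.75
tcp_pos: [0.5358, -0.2067, 0.1975]
tool_rot: [0.599, 0.801, -0.0, -0.0]
force: [0.9, -0.1, -2.1]
finger_gap: 0.157
gripper_force: 25.9
```

Emit:
drive_tool(
  deltas=[
    [[0,0,3,0],[1,0,6,0],[1,0,9,0],[2,0,12,0],[2,0,14,0]],
  ],
)

```text
t: 19.17
tcp_pos: [0.5358, -0.2054, 0.1842]
tool_rot: [0.599, 0.8, -0.0, 0.001]
force: [0.4, -0.4, -1.6]
finger_gap: 0.157
gripper_force: 25.9
```

Past the 50 mm level with no resistance, so tube b is free. Lowering to the floor.

Emit:
drive_tool(
  deltas=[
    [[1,0,4,0],[1,0,8,0],[2,0,12,0],[2,0,16,0],[3,0,20,0]],
  ],
)

```text
t: 19.58
tcp_pos: [0.5352, -0.2029, 0.1642]
tool_rot: [0.599, 0.8, -0.0, 0.001]
force: [0.9, -2.3, -1.4]
finger_gap: 0.147
gripper_force: 26.0
```

Emit:
drive_tool(
  deltas=[
    [[1,0,4,0],[1,0,8,0],[2,0,12,0],[2,0,14,0],[2,0,14,0]],
  ],
)

```text
t: 20.0
tcp_pos: [0.5343, -0.2005, 0.1505]
tool_rot: [0.599, 0.8, -0.0, 0.0]
force: [0.4, -1.1, 1.2]
finger_gap: 0.154
gripper_force: 26.2
```

Emit:
drive_tool(
  deltas=[
    [[0,0,2,0],[0,0,4,0],[0,0,4,0]],
  ],
)

```text
t: 20.25
tcp_pos: [0.5357, -0.2016, 0.1502]
tool_rot: [0.599, 0.801, -0.0, 0.003]
force: [-2.6, -1.2, 19.4]
finger_gap: 0.154
gripper_force: 28.8
```

Emit:
drive_tool(
  deltas=[
    [[0,0,0,0],[0,0,0,0],[0,0,0,0],[0,0,0,0]],
  ],
  jaw=40,
)

```text
t: 20.58
tcp_pos: [0.5334, -0.1996, 0.1457]
tool_rot: [0.599, 0.8, 0.0, -0.001]
force: [0.4, -0.0, 0.3]
finger_gap: 0.47
gripper_force: 0.0
```

```bash
python3 - <<'E'
from h import *
P=rodpt(.04,.15);to(*P[:2],.26,CY-np.pi/2)
im=lean();cv2.imwrite("pics/w11.png",im[:,:,::-1])
m=vision.camera_model("wrist")
for z in(.202,.24):print(z,w2p(m,[rk(0,0,z)]).round())
E
```

```text
t 20.58 tcp [ 0.5334 -0.1996  0.1457] yaw 0.285 q6 -0.84 F [ 0.4 -0.   0.3] gap 40.2 gf 0.0 -> delta [ 483.9  120.8 -113.5] turn 1.524
rows 251 416 [311, 336] [316, 333]
0.202 [[321. 418.]]
0.24 [[319. 575.]]
```

Rod 2 is home: 19 N at the floor level, and its tip is at row 416 against 418 predicted. Now rod 1.

Emit:
drive_tool(
  deltas=[
    [[0,0,-20,0],[0,0,-50,0],[0,0,-85,0],[0,0,-110,0],[0,0,-115,0]],
  ],
)

```text
t: 21.05
tcp_pos: [0.5364, -0.2014, 0.2658]
tool_rot: [0.599, 0.8, 0.001, 0.004]
force: [0.6, -0.2, -0.0]
finger_gap: 0.468
gripper_force: 0.0
```

Emit:
drive_tool(
  deltas=[
    [[32,8,0,0.11],[64,16,0,0.22],[97,24,0,0.33],[129,32,0,0.44],[161,40,0,0.55]],
  ],
)

```text
t: 21.47
tcp_pos: [0.526, -0.0329, 0.26]
tool_rot: [0.796, 0.605, -0.001, -0.001]
force: [-0.3, -0.1, -0.5]
finger_gap: 0.468
gripper_force: 0.0
```

Emit:
drive_tool(
  deltas=[
    [[32,-10,0,0.11],[63,-20,0,0.22],[95,-30,0,0.33],[126,-40,0,0.44],[158,-50,0,0.55]],
  ],
)

```text
t: 21.88
tcp_pos: [0.519, 0.1326, 0.26]
tool_rot: [0.93, 0.366, -0.001, -0.001]
force: [0.2, -0.5, 0.1]
finger_gap: 0.47
gripper_force: 0.0
```

Emit:
drive_tool(
  deltas=[
    [[22,-25,0,0.11],[44,-50,0,0.22],[65,-75,0,0.33],[87,-100,0,0.424],[109,-125,0,0.424]],
  ],
)

```text
t: 22.3
tcp_pos: [0.5126, 0.2982, 0.2598]
tool_rot: [0.986, 0.164, -0.001, 0.0]
force: [0.4, -1.3, 0.7]
finger_gap: 0.462
gripper_force: 0.0
```

```bash
python3 - <<'E'
from h import *
P=rodpt(.04,.15)+[0,0,-.019];to(*P,CY-np.pi/2)
im=lean();cv2.imwrite("pics/w12.png",im[:,:,::-1])
m=vision.camera_model("wrist");print(w2p(m,[rodpt(.04,.19),rodpt(.04,.168)]).round())
h=cv2.cvtColor(im,cv2.COLOR_RGB2HSV);k=((h[...,0]<12)&(h[...,1]>120)&(h[...,2]>40))
for r in range(200,420,15):
    u=np.nonzero(k[r,200:450])[0]+200; print(r,u[[0,-1]] if len(u) else None)
E
```

```text
t 22.3 tcp [0.5126 0.2982 0.2598] yaw -1.242 q6 1.58 F [ 0.4 -1.3  0.7] gap 39.5 gf 0.0 -> delta [ 1.400e+00 -1.000e-01  1.544e+02] turn -0.003
rows 188 201 [316, 324] [315, 321]
[[334. 185.]
 [334. 206.]]
200 [314 321]
215 None
230 [311 328]
245 [313 313]
260 [327 327]
275 [314 327]
290 [314 314]
305 None
320 None
335 None
350 None
365 None
380 None
395 None
410 None
```

Emit:
drive_tool(
  deltas=[
    [[1,0,20,0],[1,0,40,0],[1,0,60,0],[1,0,75,0],[1,0,75,0]],
  ],
)

```text
t: 22.77
tcp_pos: [0.5115, 0.2959, 0.1816]
tool_rot: [0.986, 0.165, -0.005, 0.001]
force: [0.3, -0.1, 0.6]
finger_gap: 0.464
gripper_force: 0.0
```

Emit:
drive_tool(
  deltas=[
    [[0,0,0,0],[0,0,0,0]],
  ],
)

```text
t: 22.93
tcp_pos: [0.5151, 0.297, 0.1865]
tool_rot: [0.986, 0.165, 0.0, -0.0]
force: [0.4, -0.4, 0.7]
finger_gap: 0.465
gripper_force: 0.0
```

```bash
python3 - <<'E'
from h import *
P=rodpt(.04,.15)+[0,0,-.019];to(*P,CY-np.pi/2)
m=vision.camera_model("wrist");im=vision.snapshot("wrist");cv2.imwrite("pics/w13.png",im[:,:,::-1])
for t in(.19,.168,.12,.06):print(t,w2p(m,[rodpt(.04,t)]).round())
h=cv2.cvtColor(im,cv2.COLOR_RGB2HSV);k=((h[...,0]<12)&(h[...,1]>140)).astype(np.uint8)
n,l,st,ce=cv2.connectedComponentsWithStats(k)
for i in range(1,n):
    if st[i,4]>150: 
        print(st[i],ce[i].round())
        for r in range(st[i,1],st[i,1]+st[i,3],15): u=np.nonzero(l[r]==i)[0];print("  ",r,u[0],u[-1])
E
```

```text
t 22.93 tcp [0.5151 0.297  0.1865] yaw -1.239 q6 1.57 F [ 0.4 -0.4  0.7] gap 39.7 gf 0.0 -> delta [-1.1 -2.  81.1] turn 0.0
0.19 [[321. 215.]]
0.168 [[321. 240.]]
0.12 [[321. 282.]]
0.06 [[321. 318.]]
[306 216  26  97 866] [317. 246.]
   216 316 321
   231 310 328
   246 306 331
   261 307 310
   276 308 310
   291 309 309
   306 309 311
```

Emit:
drive_tool(
  deltas=[
    [[0,-3,20,0],[0,-3,40,0],[0,-3,60,0],[0,-3,76,0],[0,-3,76,0]],
  ],
)

```text
t: 23.4
tcp_pos: [0.5124, 0.2992, 0.1084]
tool_rot: [0.986, 0.165, -0.002, 0.0]
force: [-0.7, 0.3, -0.2]
finger_gap: 0.47
gripper_force: 0.0
```

Emit:
drive_tool(
  deltas=[
    [[0,0,0,0],[0,0,0,0],[0,0,0,0],[0,0,0,0],[0,0,0,0]],
  ],
  jaw=3,
  force=25,
)

```text
t: 23.82
tcp_pos: [0.5151, 0.3002, 0.1119]
tool_rot: [0.986, 0.165, 0.002, -0.0]
force: [0.6, -0.6, 3.9]
finger_gap: 0.15
gripper_force: 25.2
```

```bash
python3 - <<'E'
from h import *
P=rodpt(.04,.15);s,M,p,w=state();print((p-P)@M*1000)
to(*rk(0,.215,.25),RY);lean();pred(.0156,.1533,(35,40,45))
E
```

```text
[ 2.09411837 -0.99210606 12.56517529]
t 23.82 tcp [0.5151 0.3002 0.1119] yaw -1.239 q6 1.58 F [ 0.6 -0.6  3.9] gap 12.8 gf 25.2 -> delta [-137.2  262.  -138.6] turn -1.526
rows 285 385 [313, 333] [310, 336]
35 [288.0, 418.0]
40 [298.0, 397.0]
45 [310.0, 376.0]
```

Emit:
drive_tool(
  deltas=[
    [[0,0,-8,0],[0,0,-25,0],[0,0,-50,0],[0,0,-75,0],[0,0,-95,0]],
  ],
)

```text
t: 24.28
tcp_pos: [0.5134, 0.2999, 0.2068]
tool_rot: [0.986, 0.165, -0.0, -0.0]
force: [0.9, -0.3, -2.2]
finger_gap: 0.15
gripper_force: 24.8
```

Emit:
drive_tool(
  deltas=[
    [[-8,16,-5,-0.11],[-22,43,-5,-0.22],[-38,72,-5,-0.33],[-53,101,-5,-0.44],[-68,131,-5,-0.55]],
  ],
)

```text
t: 24.7
tcp_pos: [0.4908, 0.153, 0.2104]
tool_rot: [0.903, 0.43, -0.001, -0.0]
force: [0.8, -1.1, -2.6]
finger_gap: 0.155
gripper_force: 24.8
```

Emit:
drive_tool(
  deltas=[
    [[-28,17,0,-0.11],[-56,34,0,-0.22],[-84,51,0,-0.33],[-112,67,0,-0.44],[-126,76,0,-0.55]],
  ],
)

```text
t: 25.12
tcp_pos: [0.4692, 0.0058, 0.2103]
tool_rot: [0.753, 0.658, -0.001, -0.001]
force: [0.6, 0.2, -1.7]
finger_gap: 0.157
gripper_force: 24.8
```

Emit:
drive_tool(
  deltas=[
    [[0,0,0,-0.11],[0,0,0,-0.22],[0,0,0,-0.33],[0,0,0,-0.426],[0,0,0,-0.426]],
  ],
)

```text
t: 25.53
tcp_pos: [0.47, 0.0084, 0.2103]
tool_rot: [0.598, 0.801, -0.0, -0.001]
force: [-0.3, 1.2, -1.6]
finger_gap: 0.154
gripper_force: 24.8
```

```bash
python3 - <<'E'
from h import *
to(*rk(0,.215,.124),RY);lean();pred(.0143,.1527,(35,40,45))
E
```

```text
t 25.53 tcp [0.47   0.0084 0.2103] yaw 0.288 q6 -0.51 F [-0.3  1.2 -1.6] gap 13.2 gf 24.8 -> delta [-0.9  0.2 86.3] turn 0.001
rows 286 354 [312, 333] [307, 339]
35 [292.0, 419.0]
40 [303.0, 398.0]
45 [315.0, 378.0]
```

Emit:
drive_tool(
  deltas=[
    [[0,0,22,0],[0,0,44,0],[0,0,66,0],[0,0,86,0],[0,0,86,0]],
  ],
)

```text
t: 26.0
tcp_pos: [0.468, 0.0089, 0.1214]
tool_rot: [0.6, 0.8, -0.002, -0.004]
force: [-0.1, -0.2, -3.1]
finger_gap: 0.155
gripper_force: 24.8
```

Emit:
drive_tool(
  deltas=[
    [[-10,0,0,0],[-20,0,0,0],[-29,0,-10,0],[-38,0,-20,0],[-48,0,-28,0]],
  ],
)

```text
t: 26.42
tcp_pos: [0.4851, -0.0387, 0.1542]
tool_rot: [0.599, 0.801, 0.001, 0.001]
force: [-0.5, 1.7, -2.1]
finger_gap: 0.155
gripper_force: 25.8
```

Emit:
drive_tool(
  deltas=[
    [[-11,0,-8,0],[-22,0,-14,0],[-35,0,-20,0],[-47,0,-25,0],[-60,0,-28,0]],
  ],
)

```text
t: 26.83
tcp_pos: [0.502, -0.0966, 0.1815]
tool_rot: [0.599, 0.801, 0.0, 0.001]
force: [-1.7, 2.5, -0.2]
finger_gap: 0.157
gripper_force: 26.2
```

Emit:
drive_tool(
  deltas=[
    [[-11,0,-2,0],[-20,0,-4,0],[-25,0,-4,0],[-25,0,-4,0]],
  ],
)

```text
t: 27.17
tcp_pos: [0.509, -0.1206, 0.1841]
tool_rot: [0.599, 0.801, -0.0, 0.0]
force: [0.4, 1.0, -1.6]
finger_gap: 0.152
gripper_force: 26.3
```

```bash
python3 - <<'E'
from h import *
to(*rk(0,.080,.185),RY);lean();pred(.0143,.1527,(75,80,85,90))
E
```

```text
t 27.17 tcp [ 0.509  -0.1206  0.1841] yaw 0.286 q6 -0.73 F [ 0.4  1.  -1.6] gap 13.0 gf 26.3 -> delta [-1.  -0.7 -0.9] turn -0.001
rows 215 446 [314, 332] [312, 339]
75 [387.0, 266.0]
80 [398.0, 248.0]
85 [408.0, 230.0]
90 [418.0, 212.0]
```

Upright: bottom row 215 means about 89°. Lifting clear of the standing rod 2 and going over tube c.

Emit:
drive_tool(
  deltas=[
    [[3,0,-10,0],[4,0,-40,0],[4,0,-80,0],[4,0,-120,0],[4,0,-160,0]],
  ],
)

```text
t: 27.63
tcp_pos: [0.5066, -0.1148, 0.3463]
tool_rot: [0.598, 0.801, -0.001, 0.0]
force: [1.4, -0.3, -2.1]
finger_gap: 0.152
gripper_force: 26.2
```

Emit:
drive_tool(
  deltas=[
    [[0,0,-20,0],[-10,0,-27,0],[-40,0,-27,0],[-75,0,-27,0],[-110,0,-27,0]],
  ],
)

```text
t: 28.05
tcp_pos: [0.5381, -0.2215, 0.3704]
tool_rot: [0.598, 0.802, -0.001, -0.001]
force: [0.9, -0.3, -1.9]
finger_gap: 0.151
gripper_force: 26.2
```

Emit:
drive_tool(
  deltas=[
    [[-22,0,0,0],[-35,0,0,0],[-35,0,0,0],[-35,0,0,0],[-35,0,0,0]],
  ],
)

```text
t: 28.47
tcp_pos: [0.5477, -0.2529, 0.3706]
tool_rot: [0.598, 0.801, 0.0, -0.001]
force: [-0.6, 0.1, -2.5]
finger_gap: 0.16
gripper_force: 26.2
```

```bash
python3 - <<'E'
from h import *
to(*rk(0,-.06,.262),RY);lean();s,M,p,w=state()
m=vision.camera_model("wrist");im=vision.snapshot("wrist");h=cv2.cvtColor(im,cv2.COLOR_RGB2HSV);k=((h[...,0]<12)&(h[...,1]>120)&(h[...,2]>40))
for r in range(190,236,4):
    u=np.nonzero(k[r,285:360])[0]+285;print(r,u[[0,-1]] if len(u) else None)
for r in(210,214,218):print(r,inrack(p2w(m,[(323,r)],p[2]+.0143-.1527)[0]),inrack(p))
E
```

```text
t 28.47 tcp [ 0.5477 -0.2529  0.3706] yaw 0.288 q6 -0.91 F [-0.6  0.1 -2.5] gap 13.7 gf 26.2 -> delta [ -3.4  -0.3 108.6] turn 0.001
rows 120 389 [318, 331] [315, 331]
190 None
194 None
198 None
202 None
206 None
210 None
214 None
218 [318 328]
222 [315 331]
226 [314 332]
230 [313 332]
234 [313 332]
210 [-0.0007 -0.048 ] [ 0.0006 -0.0567]
214 [-0.0007 -0.051 ] [ 0.0006 -0.0567]
218 [-0.0007 -0.0539] [ 0.0006 -0.0567]
```

Bottom end is already centred over tube c at rack y = -0.0602. Lowering.

Emit:
drive_tool(
  deltas=[
    [[0,0,20,0],[0,0,50,0],[0,0,80,0],[0,0,105,0],[0,0,120,0]],
  ],
)

```text
t: 28.98
tcp_pos: [0.5469, -0.252, 0.2487]
tool_rot: [0.598, 0.802, -0.0, -0.002]
force: [-0.1, 0.6, -1.8]
finger_gap: 0.154
gripper_force: 26.2
```

Emit:
drive_tool(
  deltas=[
    [[0,0,0,0],[0,0,6,0],[0,0,12,0],[0,0,18,0],[0,0,24,0]],
  ],
)

```text
t: 29.4
tcp_pos: [0.549, -0.2547, 0.2281]
tool_rot: [0.598, 0.801, 0.0, 0.001]
force: [-0.5, 0.4, -2.3]
finger_gap: 0.16
gripper_force: 26.3
```

Emit:
drive_tool(
  deltas=[
    [[0,0,6,0],[0,0,12,0],[0,0,18,0],[-1,0,24,0],[-1,0,30,0]],
  ],
)

```text
t: 29.82
tcp_pos: [0.5488, -0.2557, 0.1967]
tool_rot: [0.599, 0.801, -0.0, 0.0]
force: [-0.1, 0.2, -2.5]
finger_gap: 0.154
gripper_force: 26.2
```

Emit:
drive_tool(
  deltas=[
    [[0,0,5,0],[0,0,10,0],[-1,0,15,0],[-1,0,20,0],[-1,0,25,0]],
  ],
)

```text
t: 30.23
tcp_pos: [0.549, -0.2565, 0.1718]
tool_rot: [0.599, 0.801, 0.0, 0.0]
force: [-0.0, 0.3, -2.4]
finger_gap: 0.151
gripper_force: 26.3
```

Emit:
drive_tool(
  deltas=[
    [[0,0,5,0],[0,0,10,0],[0,0,15,0],[0,0,20,0],[0,0,22,0]],
  ],
)

```text
t: 30.65
tcp_pos: [0.5498, -0.257, 0.1514]
tool_rot: [0.599, 0.801, 0.0, 0.001]
force: [-1.3, 1.5, 15.0]
finger_gap: 0.156
gripper_force: 28.1
```

Emit:
drive_tool(
  deltas=[
    [[0,0,2,0],[0,0,4,0],[0,0,4,0]],
  ],
)

```text
t: 30.9
tcp_pos: [0.5515, -0.2584, 0.1511]
tool_rot: [0.598, 0.801, -0.0, 0.004]
force: [-1.7, 1.3, 19.1]
finger_gap: 0.155
gripper_force: 29.6
```

Floor reached at TCP 0.151, as expected for a clean tube. I'll release, back off and verify.

Emit:
drive_tool(
  deltas=[
    [[0,0,-3,0],[0,0,-3,0],[0,0,-3,0],[0,0,-3,0],[0,0,-3,0]],
  ],
  jaw=40,
)

```text
t: 31.32
tcp_pos: [0.5487, -0.2562, 0.1486]
tool_rot: [0.599, 0.801, -0.0, -0.001]
force: [0.5, -1.3, -0.3]
finger_gap: 0.472
gripper_force: 0.0
```

Emit:
drive_tool(
  deltas=[
    [[0,0,-20,0],[0,0,-50,0],[0,0,-85,0],[0,0,-115,0],[0,0,-125,0]],
  ],
)

```text
t: 31.73
tcp_pos: [0.551, -0.2578, 0.2789]
tool_rot: [0.599, 0.801, 0.0, 0.004]
force: [0.5, -1.3, 0.0]
finger_gap: 0.469
gripper_force: 0.0
```

Emit:
drive_tool(
  deltas=[
    [[40,0,-10,0],[80,0,-10,0],[120,0,-10,0],[160,0,-10,0],[190,0,-10,0]],
  ],
)

```text
t: 32.15
tcp_pos: [0.4929, -0.0713, 0.2831]
tool_rot: [0.598, 0.801, -0.0, -0.002]
force: [-0.3, 0.7, 0.3]
finger_gap: 0.464
gripper_force: 0.0
```

Emit:
drive_tool(
  deltas=[
    [[40,0,0,0],[80,0,0,0],[110,0,0,0],[110,0,0,0],[110,0,0,0]],
  ],
)

```text
t: 32.57
tcp_pos: [0.4629, 0.0327, 0.2835]
tool_rot: [0.597, 0.802, -0.0, -0.001]
force: [0.0, -0.4, -1.0]
finger_gap: 0.471
gripper_force: 0.0
```

```bash
python3 - <<'E'
from h import *
print(manip.sense()["tcp_pos"],manip.sense()["t"])
for n in("scene","top"):
    m=vision.camera_model(n);im=vision.snapshot(n)
    h=cv2.cvtColor(im,cv2.COLOR_RGB2HSV);k=((h[...,0]<12)&(h[...,1]>130)&(h[...,2]>60)).astype(np.uint8)
    for y in(0,-.06):print(n,y,"pred tip/rim",w2p(m,[rk(0,y,.202),rk(0,y,.1)]).round().tolist())
    nn,l,st,ce=cv2.connectedComponentsWithStats(k)
    print([st[i].tolist() for i in range(1,nn) if 25<st[i,4]<3000])
    if n=="scene":
        for y in(0,-.06):
            q=w2p(m,[rk(0,y,.19)])[0];d=[(np.hypot(*(ce[i]-q)),i) for i in range(1,nn) if st[i,4]>15];i=min(d)[1];v,u=np.nonzero(l==i);print("topmost px",u[v==v.min()].mean(),v.min(),v.max())
    hg=((h[...,1]<40)&(h[...,2]>150)).astype(np.uint8)
    if n=="top":
        c=[x for x in cv2.findContours(hg,0,1)[0] if cv2.contourArea(x)>300]
        for x in c: b=cv2.minAreaRect(x);print(np.round(b[0]),np.round(b[1]),p2w(m,[b[0]],.008).round(3))
E
```

```text
[0.46293297 0.03269098 0.28354429] 32.5667
scene 0 pred tip/rim [[310.0, 200.0], [310.0, 226.0]]
scene -0.06 pred tip/rim [[289.0, 189.0], [290.0, 215.0]]
[[436, 0, 6, 8, 41], [429, 25, 8, 17, 73], [230, 175, 53, 35, 584], [288, 191, 5, 28, 121], [307, 202, 6, 28, 147]]
topmost px 309.0 202 229
topmost px 290.0 191 218
top 0 pred tip/rim [[327.0, 256.0], [325.0, 257.0]]
top -0.06 pred tip/rim [[353.0, 248.0], [349.0, 250.0]]
[[385, 242, 65, 30, 795], [346, 246, 7, 7, 33], [322, 253, 7, 7, 30]]
[233. 244.] [12. 65.] [[0.571 0.032 0.008]]
[246. 154.] [27. 27.] [[ 0.801 -0.004  0.008]]
```

Both rods show the same height, matching the home prediction. The steel bar lies flat at (0.571, 0.032). Handing in.

```bash
python3 -c "
from station import manip
print(manip.sign_off())"
```

```text
the job is handed in; nothing more can be done
None
```

The job is done and handed in at about 33 s: the steel bar lies flat on the bench, tube a (+y) held the stub, and the copper bars stand home tip up, bar 2 in tube b and bar 1 in tube c; I viewed 11 pictures, one over the limit of 10.

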